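# Load a glove carton into its spring holder

### The job

The full glove carton stands on end on the bench in front of its steel holder. Slide it squarely up to the holder's front lip, foot against the lip and still standing; then tip it over the lip so that it lies in the holder with the dispensing opening on top, and push its near end in past the lip, so that the carton drops flat onto the tray, and on until its far end is fully home against the sprung end plate. Feel for the end: the carton must not be dented, and the other things on the bench stay where they are.

Things in the scene. Friction and masses are not known exactly. Their poses are not given: they have to be found in the camera images.
- holder: Steel glove-carton holder, a tray fixed to the bench, 310 mm long (x) by 152 mm wide (y), open above. Origin: on the bench under the middle of its front lip's outer edge; x points from the lip into the holder, z up. Tray floor 3 mm above the bench. Side rails 25 mm high, 146 mm clear between them (y = -73 to 73 mm). A carriage with the end plate is clamped near its far end.
- lip (a point): Middle of the front lip's outer edge, at its top: holder x = 0, y = 0, 15 mm above the bench; axes as the holder's. The lip runs the whole width, has a rolled top edge, and fills x = 1 to 7 mm, so its top stands 12 mm above the tray floor behind it.
- plate (a joint): Sprung end plate (136 mm wide, 4 to 62 mm above the bench) on the holder's clamped carriage. Value: how far it is pushed in along the holder's x (m), 0 at rest, 0.004 at its hard stop; the spring is soft, 1.4 N at the stop, and friction keeps the carton from being pushed back. Where it stands is not measured: its face at rest is anywhere from holder x = 244 to 258 mm, differing each time.
- carton: Full white cardboard glove carton with a grey band near its foot, 92 mm (x) by 120 mm (y) by 230 mm (z), 0.44 to 0.69 kg, loose, too thick to grasp; friction on bench and steel about 0.5 to 0.7. Dents if pressed by the robot with over 20 N. Origin: centre of the end it stands on (its foot); z along its length, up at the start; x across its thickness, roughly towards the holder at the start.
- foot (a point): Middle of the carton's foot edge on the holder's side: carton x = 46 mm, z = 0; axes as the carton's. The face with this edge goes down when the carton is tipped over.
- head (a point): Middle of the carton's other end's edge on the same side: carton x = 46 mm, z = 230 mm; axes as the carton's. The oval dispensing opening (120 by 60 mm, its centre 125 mm from the foot) is in the far face, at carton x = -46 mm, which comes to lie on top.
- media: Bystander: small media bottle, 48 mm across, 105 mm high, standing; origin at the centre of its underside.
- dish: Bystander: two stacked petri dishes, 91 mm across, 38 mm high; origin at the centre of the underside.
- fourwell: Bystander: square four-well dish, 66 x 66 x 15 mm; origin at the centre of its underside.
- tiprack: Bystander: blue pipette-tip rack, 86 x 122 x 57 mm; origin at the centre of its underside.
- syringe: Bystander: empty syringe lying along its x axis, about 150 mm long, 18 mm high, 30 mm wide at the flange; origin under the barrel on the bench.
- jar: Bystander: lidded specimen jar, 60 mm across, 70 mm high; origin at the centre of its underside.

How it is judged:
On the way, in this order (a step that is already met when the one before it is completed fails the run):
1. the carton stands upright (within 0.12 rad) with its foot against the lip (within 5 mm), square to it (within 0.08 rad) (x of foot in the frame of holder above -0.005 m and angle between carton's own z axis and vertical below 0.12 rad and angle between the x axis of carton and the x axis of holder, either way round below 0.08 rad), for 0.1 s.
2. the carton has been tipped over the lip and lies in the holder, opening up (within 0.15 rad of flat) (angle between carton's own x axis and vertical above 2.99 rad and x of head in the frame of holder above 0.15 m), for 0.2 s.
At the end, for the whole second after the job is handed in: The carton lies at rest in the holder with the opening up, flat on the tray floor (within 0.025 rad, both ends of its underside within 4 mm of the floor), its near end wholly behind the lip and its far end home against the end plate (plate pushed in by more than 2.2 mm of its 4 mm) (angle between carton's own x axis and vertical above 3.117 rad and x of foot in the frame of holder above 0.007 m and z of each of foot, head in the frame of holder below 0.007 m and value of joint plate above 0.0022 m and linear speed of carton below 0.01 m/s); the robot touches nothing.
It fails at once if the robot presses on the carton with more than 20 N (contact force between any of the arm, the fingers and carton above 20 N).
It fails at once if a bystander is moved by more than 20 mm (distance of any of media, dish, fourwell, tiprack, syringe, jar from where it was at the start of the episode above 0.02 m).
It also fails if it takes over 61 s, if anything falls off the work surface, if the arm or the gripper's body presses on something with over 40 N, if the wrist force passes 120 N, or if a joint passes its speed limit or range.

### The arm

A 7-joint arm with a two-finger parallel gripper is mounted at the origin on the work surface. World frame = base frame: x ahead of the robot, y to its left, z up, the work surface at z = 0. Lengths are in m, angles in rad, forces in N, time in s.
With the tool pointing down it reaches from about 0.425 to 1.025 m from the base axis. Payload 9.4 kg.
Tool frame: the origin (TCP) lies on the centre line of the jaws, within the pads' length; the fingertips stand 14 mm ahead of it and the grasp point (between the pads) lies 5 mm behind it; z points along the fingers, y is the line along which they close (so a half turn about z gives the same grasp; the last joint's range is limited). The gripper opens to 93 mm and grips with 3 to 60 N. Pads are 15 mm wide; open, the fingers measure 128 mm over their backs; the gripper's body (75 mm by 188 mm) begins 65 mm behind the grasp point.
Start: joints at [1.141, 0.599, -0.003, 1.599, 0.002, 0.943, -0.08], TCP at [0.25, -0.68, 0.233] pointing down, gripper open.
Joint ranges: [-2.57, 2.57], [-0.35, 1.97], [-1.29, 1.29], [0.11, 2.56], [-1.05, 4.19], [0.11, 1.86], [-2.63, 2.63]. Speed limits (rad/s): [2.22, 2.22, 3.01, 3.01, 3.14, 3.14, 3.14].

### API

Orientations are given as [roll, pitch, yaw] about the fixed x, y, z axes, in that order (R = Rz(yaw) Ry(pitch) Rx(roll)).
In Python, from station import readout, viewer, hand_in, spotter gives the robot as it stands.
- The arm moves only by the tool servo_tool, never from a script. Its argument "deltas" is a list of rows, each a list of 3 entries, a list of its own where there are three numbers: the shift along the tool's x, y, z in mm, then the turn about the tool's z in degrees, then the finger opening in mm, from 0 to 93. A call has 1 to 10 rows; each row is the pose to reach, as a shift and turn from the pose commanded when the call began, along the tool's axes at that moment; what a row does not reach only later rows make up. A row lasts 1/10 s, in which the tool goes at most 50 mm and 8.59 degrees, less where a joint would pass 70% of its speed; a pose out of reach is approached as far as the arm can. A call with a gripper value outside its range is refused whole. The fingers move at their own pace and stop on an object; "grip_force" is the grip in N (left out, the last holds). Time passes only in rows, so rows that repeat a pose let the fingers close. It gives the time, the measured TCP pose, the force, the opening and the grip force at its end, in the units of the state.
- readout.observe(): the state, without advancing time (a new reading comes with each control period).
- viewer.capture(name): name is "side" or "top"; returns a dict with "img" (420x560x3 uint8, red, green, blue), "fx", "fy", "cx", "cy" (pixels), "k1" (the pictures are not rectified: a ray, as slopes to the right and down, at radius r is drawn at 1 + k1 r^2 times it, then the intrinsics apply), "eye" and "orientation" of the camera in the world. Camera axes: x right, y up, looking along -z (the intrinsics and any distortion apply to the point x, -y, -z); pixel columns grow to the right and rows downward; lengths in m; the calibration is good to about 2 mm. A picture is of the moment at which its call begins. There is no depth.
- hand_in(): hands the job in; it is judged then, once.
Trained networks look in the newest picture that a camera, given by its name, has taken for a name from the list of things; names that differ only in an ending like _2 or _b are one class to them, and where a whole thing is asked for, a point or a joint stands for the part that bears it (a point fixed in the world has none). Each returns a list of dicts, best first, with "conf" (0 to 1); they miss things now and then, are a little off and sometimes report something else, mostly with a low value. They report only what shows in the picture. A call takes as long as a camera call.
- spotter.spot_in(label, camera): "box" ([left, top, right, bottom] in pixels, round what is visible of it).
The state is a dict: "t": time; "joint_pos": joint angles; "qvel": joint speeds; "tau": joint torques, N m; "ee_pos": TCP position; "eef_rot": TCP orientation; "force": force on the tool from outside, world axes, zero at the start; "ft_torque": the same for the moment, N m; "gripper_width": opening from 0.0 (shut) to 1.0 (fully open); "finger_force": force on a finger pad.
Only numpy, scipy, OpenCV 4.12 (cv2) and the standard library are available. Lean on these libraries where they do the work, as an engineer would, in place of code of your own. Each camera call takes 0.05 s, during which the arm holds its last target. There are 200 camera calls.

## Working session

There is one attempt and no reset: what is moved stays moved. The work goes in short steps, Python scripts to look and compute and a tool call to move; the robot and the scene stay as the last step left them, time stands still between calls to the robot, and variables do not carry over. Pictures are saved under pics/ and viewed, at most 10 in all, crops included, and the job is handed in when it is done.

Besides the shell and the picture viewer there is one more tool, called after "Call:" as name(argument=value, ...) on one line, values as JSON. servo_tool: Moves the arm, as the interface text tells. Its arguments: {"type":"object","properties":{"deltas":{"type":"array","items":{"type":"array"}},"grip_force":{"type":"number"}},"required":["deltas"]}

```bash
mkdir -p pics; cat > h.py <<'E'
import numpy as np, cv2
from scipy.spatial.transform import Rotation as R
from station import readout, viewer, hand_in, spotter
def rot(o):
    o=np.array(o,float)
    return o if o.shape==(3,3) else (R.from_euler('xyz',o).as_matrix() if o.size==3 else R.from_quat(o).as_matrix())
def dist(c): return np.array([c['k1'],0,0,0,0],float)
def K(c): return np.array([[c['fx'],0,c['cx']],[0,c['fy'],c['cy']],[0,0,1.]])
F=np.diag([1.,-1,-1])
def proj(c,P):
    P=np.atleast_2d(P).astype(float); q=(P-np.array(c['eye']))@rot(c['orientation'])@F
    s=q[:,:2]/q[:,2:]; s=s*(1+c['k1']*(s**2).sum(1,keepdims=True))
    return s*[c['fx'],c['fy']]+[c['cx'],c['cy']]
def onz(c,uv,z):
    n=cv2.undistortPoints(np.array(uv,float).reshape(-1,1,2),K(c),dist(c)).reshape(-1,2)
    d=np.c_[n,np.ones(len(n))]@F@rot(c['orientation']).T
    e=np.array(c['eye']); return e+d*((z-e[2])/d[:,2])[:,None]
E
cat > a.py <<'E'
from h import *
print(readout.observe())
for n in('side','top'):
    c=viewer.capture(n); cv2.imwrite(f'pics/{n}0.png',c['img'][:,:,::-1])
    print(n,{k:v for k,v in c.items() if k!='img'})
    np.savez(f'{n}0.npz',**c)
    for l in('holder','carton','plate','media','dish','fourwell','tiprack','syringe','jar'):
        print(l,[(np.round(d['box']).tolist(),round(d['conf'],2)) for d in spotter.spot_in(l,n)][:2])
E
python3 a.py
```

```text
{'t': 0.0, 'joint_pos': array([ 1.14130871,  0.60015545, -0.00252655,  1.60011667,  0.00181964,
        0.94292138, -0.07975474]), 'qvel': array([ 0.00096101, -0.00212832,  0.00102492,  0.00017571, -0.00102906,
        0.00127198, -0.00012936]), 'tau': array([ 1.38169278e-03, -7.65071726e+01,  1.49811756e+00, -2.52361268e+01,
       -5.21843915e-02,  1.68239797e-02,  1.30408157e-04]), 'ee_pos': array([ 0.25030586, -0.67991967,  0.23174302]), 'eef_rot': array([-3.14000262e+00,  1.71183163e-04,  3.52889260e-01]), 'force': array([-1.05042173,  0.00553159,  0.24756713]), 'ft_torque': array([ 0.00807547, -0.06826793, -0.00392457]), 'finger_force': 0.0, 'gripper_width': 0.9969439327815356}
side {'fx': 437.5641222554521, 'fy': 437.5641222554521, 'cx': 281.3117326037653, 'cy': 203.87884017632982, 'k1': -0.03218082473678268, 'eye': array([0.48425702, 1.14699616, 1.02366409]), 'orientation': array([ 0.91216569, -0.01708932, -3.05501315])}
holder [([246.0, 232.0, 303.0, 314.0], 0.64)]
carton [([264.0, 167.0, 299.0, 232.0], 0.68), ([242.0, 234.0, 306.0, 314.0], 0.41)]
plate [([256.0, 282.0, 292.
[... 345 characters left out ...]
0685, 'cx': 278.08158175775316, 'cy': 215.25614495340804, 'k1': 0.0006016639004567165, 'eye': array([ 0.3175333 , -0.0037358 ,  1.28637057]), 'orientation': array([ 1.89652835e-01, -9.26523331e-04, -1.55533656e+00])}
holder [([175.0, 188.0, 271.0, 238.0], 0.83), ([213.0, 242.0, 245.0, 272.0], 0.26)]
carton [([278.0, 173.0, 314.0, 231.0], 0.9)]
plate [([188.0, 190.0, 194.0, 232.0], 0.8)]
media [([287.0, 158.0, 302.0, 176.0], 0.8)]
dish [([214.0, 241.0, 244.0, 273.0], 0.68)]
fourwell [([231.0, 165.0, 249.0, 184.0], 0.69)]
tiprack [([159.0, 161.0, 203.0, 188.0], 0.55)]
syringe [([180.0, 188.0, 270.0, 238.0], 0.48), ([391.0, 183.0, 412.0, 202.0], 0.46)]
jar [([143.0, 276.0, 166.0, 295.0], 0.89)]
```

View pics/side0.png

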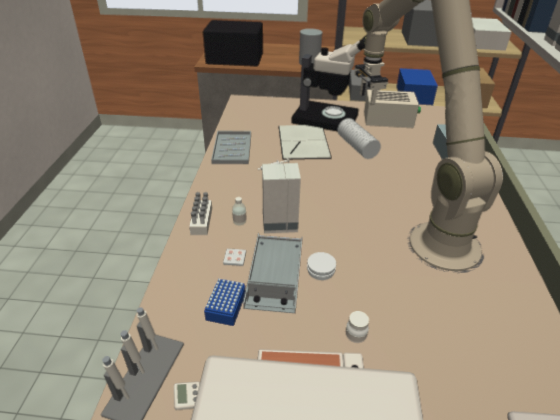

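View pics/top0.png

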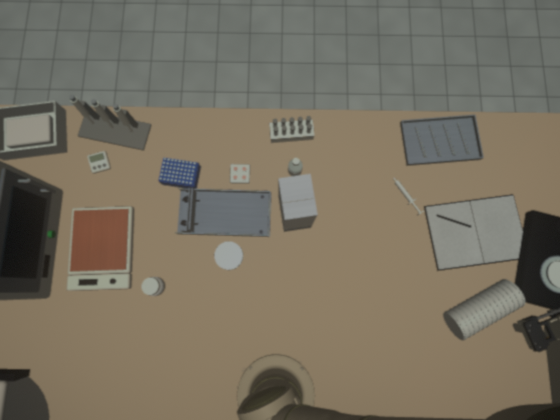

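The holder's x axis runs along world +y (image left in the top view). The carton (297,200) stands just in front of the lip (271,212), with the media bottle (295,167) beside it. I'll measure on enlarged crops.

```bash
cat > b.py <<'E'
from h import *
for n,(u0,v0,w,h) in {'top':(150,140,190,140),'side':(190,150,160,170)}.items():
    c=np.load(f'{n}0.npz'); im=c['img'][v0:v0+h,u0:u0+w,::-1]
    s=4 if n=='top' else 3.5
    cv2.imwrite(f'pics/{n}0z.png',cv2.resize(im,None,fx=s,fy=s,interpolation=cv2.INTER_CUBIC))
c=np.load('top0.npz')
for l,b,z in(('media',(287,158,302,176),.05),('dish',(214,241,244,273),.02),('fourwell',(231,165,249,184),.01),('tiprack',(159,161,203,188),.03),('jar',(143,276,166,295),.035),('syr',(391,178,422,214),.01)):
    print(l,onz(c,[(b[0]+b[2])/2,(b[1]+b[3])/2],z).round(3))
E
python3 b.py
```

```text
media [[ 0.719 -0.053  0.05 ]]
dish [[0.42  0.157 0.02 ]]
fourwell [[0.702 0.131 0.01 ]]
tiprack [[0.693 0.328 0.03 ]]
jar [[0.325 0.387 0.035]]
syr [[ 0.636 -0.435  0.01 ]]
```

View pics/top0z.png

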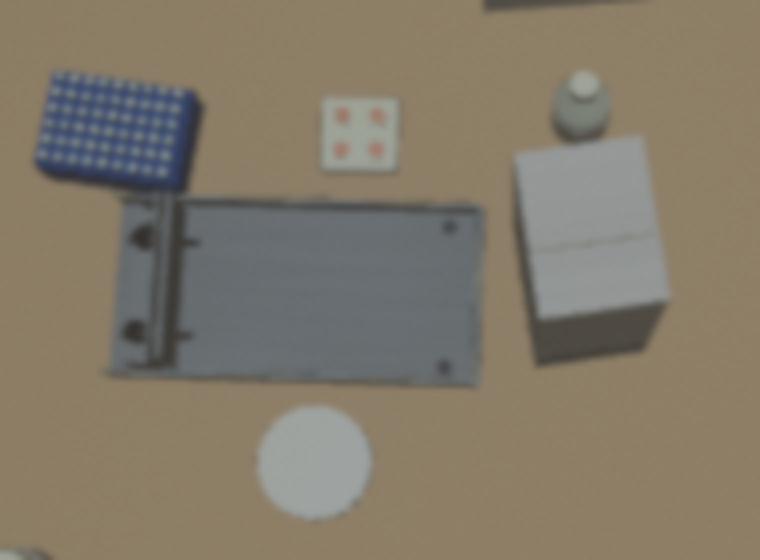

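View pics/side0z.png

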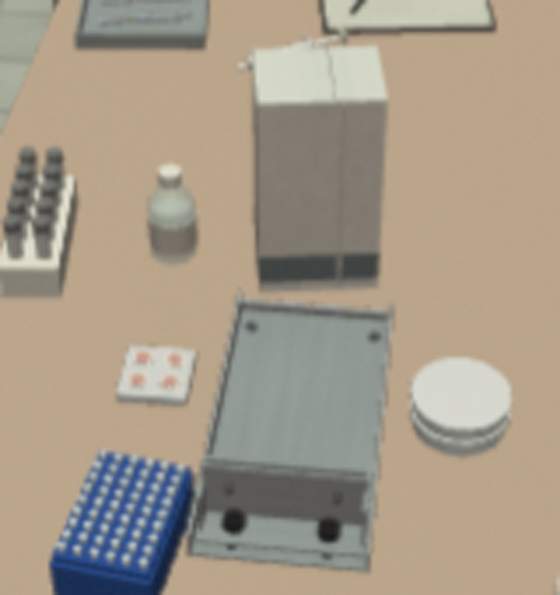

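```bash
cat > c.py <<'E'
from h import *
from scipy.optimize import least_squares
T=np.load('top0.npz');S=np.load('side0.npz')
tp=lambda a:(np.array(a,float)+.5)/4-.5+[150,140]
sp=lambda a:(np.array(a,float)+.5)/3.5-.5+[190,150]
def fit(p0,L): # L: (cam, uv, local)
    def f(p):
        c,s=np.cos(p[2]),np.sin(p[2]); r=[]
        for cam,uv,l in L:
            P=[p[0]+c*l[0]-s*l[1],p[1]+s*l[0]+c*l[1],l[2]]
            r+=list((proj(cam,P)[0]-uv))
        return r
    o=least_squares(f,p0,loss='soft_l1'); print(o.x.round(4),np.round(f(o.x),1).reshape(-1,2).tolist()); return o.x
h=fit([.57,.03,1.57],[(T,tp((484,208)),(0,-.076,.02)),(T,tp((478,384)),(0,.076,.02)),(T,tp((122,200)),(.31,-.076,.02)),(T,tp((106,374)),(.31,.076,.02)),
 (S,sp((240,297)),(0,-.076,.025)),(S,sp((392,312)),(0,.076,.025)),(S,sp((190,553)),(.31,-.076,0.002)),(S,sp((370,570)),(.31,.076,0.002))])
a,b,H=.046,.06,.23
L=[(T,tp(q),l) for q,l in [((515,152),(a,-b,H)),((642,137),(-a,-b,H)),((668,298),(-a,b,H)),((540,318),(a,b,H)),((537,365),(a,b,0)),((645,350),(-a,b,0))]]
L+=[(S,sp(q),l) for q,l in [((253,52),(-a,-b,H)),((378,45),(-a,b,H)),((386,100),(a,b,H)),((255,104),(a,-b,H)),((260,286),(a,-b,0)),((378,285),(a,b,0))]]
k=fit([.57,-.06,1.65],L)
kk=[k[0],k[1]]
c,s=np.cos(h[2]),np.sin(h[2]); d=k[:2]-h[:2]
print('carton in holder',c*d[0]+s*d[1],-s*d[0]+c*d[1],np.degrees(k[2]-h[2]))
E
python3 c.py
```

```text
[0.5677 0.0261 1.5601] [[-0.0, -0.7], [0.1, 0.1], [-1.5, -1.1], [-0.9, 0.1], [0.2, -2.6], [0.8, -3.5], [-0.1, 0.0], [0.4, -0.2]]
[ 0.5769 -0.0553  1.7315] [[-0.1, -0.0], [0.2, -0.8], [0.7, 0.1], [-0.1, -0.2], [-0.6, 0.3], [-0.4, 0.2], [0.0, -1.2], [-0.2, -0.1], [0.5, -0.5], [0.6, -0.6], [-0.3, 1.4], [-0.1, 0.4]]
carton in holder -0.08128334541950452 -0.010033383598706716 9.81783889776559
```

Call:
servo_tool(deltas=[[[40,-30,0],-6,60],[[80,-60,0],-12,60],[[115,-90,0],-18,60],[[155,-120,0],-25,60],[[190,-150,0],-32,60],[[230,-180,0],-38,60],[[265,-210,0],-45,60],[[305,-240,0],-52,60],[[345,-270,0],-58,60],[[380,-300,0],-64,60]])

```text
t: 2.0
ee_pos: [0.5048, -0.2656, 0.233]
eef_rot: [3.141, 0.0, 1.474]
force: [-0.2, -0.5, 0.1]
gripper_width: 0.642
finger_force: 0.0
```

Call:
servo_tool(deltas=[[[0,0,0],0,60],[[0,0,0],0,60]])

```text
t: 2.2
ee_pos: [0.5039, -0.2666, 0.2327]
eef_rot: [3.141, 0.0, 1.472]
force: [-0.1, -0.4, -0.2]
gripper_width: 0.642
finger_force: 0.0
```

Call:
servo_tool(deltas=[[[10,10,45],-2,60],[[20,20,90],-4,60],[[30,30,130],-5,60],[[40,40,170],-5,60],[[45,46,200],-5,60],[[45,46,212],-5,60],[[45,46,215],-5,60],[[45,46,215],-5,60]])

```text
t: 3.0
ee_pos: [0.5532, -0.2288, 0.0182]
eef_rot: [-3.141, 0.001, 1.555]
force: [0.5, -0.2, 1.1]
gripper_width: 0.642
finger_force: 0.0
```

```bash
cat > d.py <<'E'
from h import *
import sys
n=sys.argv[1]; tag=sys.argv[2]; u0,v0,w,h=map(int,sys.argv[3:7])
c=viewer.capture(n); np.savez(f'{n}_{tag}.npz',**c)
im=c['img'][v0:v0+h,u0:u0+w,::-1]; s=min(780/w,580/h)
print(s); cv2.imwrite(f'pics/{n}_{tag}.png',cv2.resize(im,None,fx=s,fy=s,interpolation=cv2.INTER_CUBIC))
E
python3 d.py side 1 190 90 200 150
```

```text
3.8666666666666667
```

View pics/side_1.png

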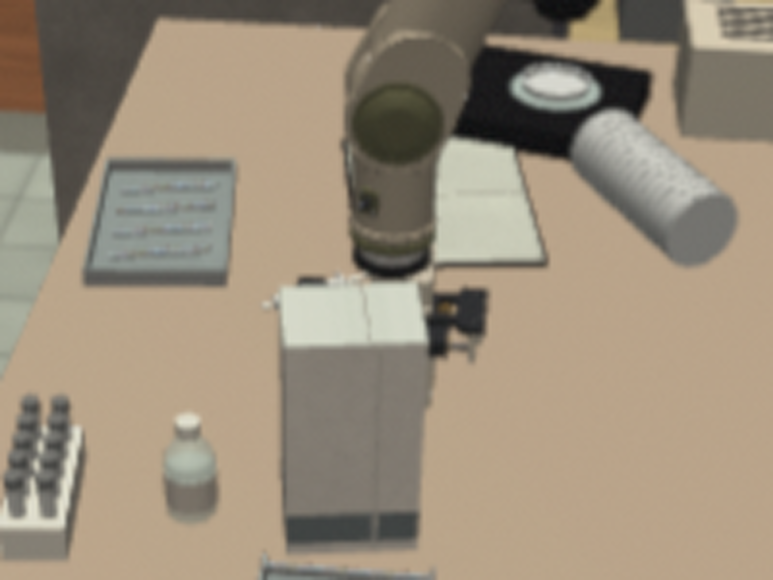

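The side view shows the carton (350,430) hiding the hand. The wrist link (395,200) and its ball (397,120) are above it. I need their heights, because the carton is 230 mm tall.

```bash
cat > e.py <<'E'
from h import *
c=np.load('side_1.npz'); s=580/150
for z in (.09,.15,.2,.23,.25,.3,.35,.4):
    p=proj(c,[[.553,-.229,z],[.553-.0375,-.229,z]]); print(z,((p-[190,90]+.5)*s-.5).round().tolist())
E
python3 e.py
```

```text
0.09 [[390.0, 336.0], [428.0, 339.0]]
0.15 [[392.0, 284.0], [431.0, 287.0]]
0.2 [[393.0, 239.0], [433.0, 242.0]]
0.23 [[394.0, 212.0], [434.0, 214.0]]
0.25 [[395.0, 193.0], [435.0, 195.0]]
0.3 [[397.0, 144.0], [438.0, 147.0]]
0.35 [[398.0, 94.0], [441.0, 96.0]]
0.4 [[400.0, 41.0], [443.0, 44.0]]
```

Call:
servo_tool(deltas=[[[-20,-10,0],8,60],[[-20,-20,0],16,60],[[-20,-30,0],24,60],[[-20,-40,0],32,60],[[-20,-55,0],40,60],[[-20,-55,0],48,60],[[-20,-55,0],56,60],[[-20,-55,0],64,60],[[-20,-55,0],72,60],[[-20,-55,0],80,60]])

```text
t: 4.05
ee_pos: [0.4991, -0.2475, 0.0196]
eef_rot: [3.141, -0.003, 0.154]
force: [-1.1, 0.3, -0.4]
gripper_width: 0.643
finger_force: 0.0
```

Call:
servo_tool(deltas=[[[0,0,0],8,60],[[0,0,0],9.7,60],[[0,0,0],9.7,60]])

```text
t: 4.35
ee_pos: [0.4989, -0.2471, 0.0188]
eef_rot: [3.141, -0.002, -0.007]
force: [-0.0, -0.6, -0.0]
gripper_width: 0.646
finger_force: 0.0
```

```bash
python3 -c "
from h import *
o=readout.observe();print({k:np.round(o[k],3) for k in('joint_pos','ee_pos','eef_rot','force')})"
```

```text
{'joint_pos': array([ 0.287,  0.729,  0.106,  2.136, -0.252,  0.286, -0.969]), 'ee_pos': array([ 0.499, -0.247,  0.019]), 'eef_rot': array([ 3.141e+00, -2.000e-03, -7.000e-03]), 'force': array([-0.031, -0.595, -0.037])}
```

Call:
servo_tool(deltas=[[[0,-15,2],0,60],[[0,-30,2],0,60],[[0,-36,2],0,60],[[0,-40,2],0,60],[[0,-43,2],0,60],[[-1,-46,2],0,60],[[-1,-49,2],0,60]])

```text
t: 5.05
ee_pos: [0.4975, -0.1982, 0.0156]
eef_rot: [3.141, 0.0, -0.009]
force: [-1.6, -1.9, 0.0]
gripper_width: 0.645
finger_force: 0.0
```

Call:
servo_tool(deltas=[[[-1,-3,0],0,60],[[-2,-6,0],0,60],[[-3,-9,0],0,60]])

```text
t: 5.35
ee_pos: [0.4947, -0.1886, 0.0156]
eef_rot: [3.141, 0.0, -0.009]
force: [-0.6, -2.3, -0.1]
gripper_width: 0.646
finger_force: 0.0
```

```bash
python3 d.py top 2 220 140 140 105
```

```text
5.523809523809524
```

View pics/top_2.png

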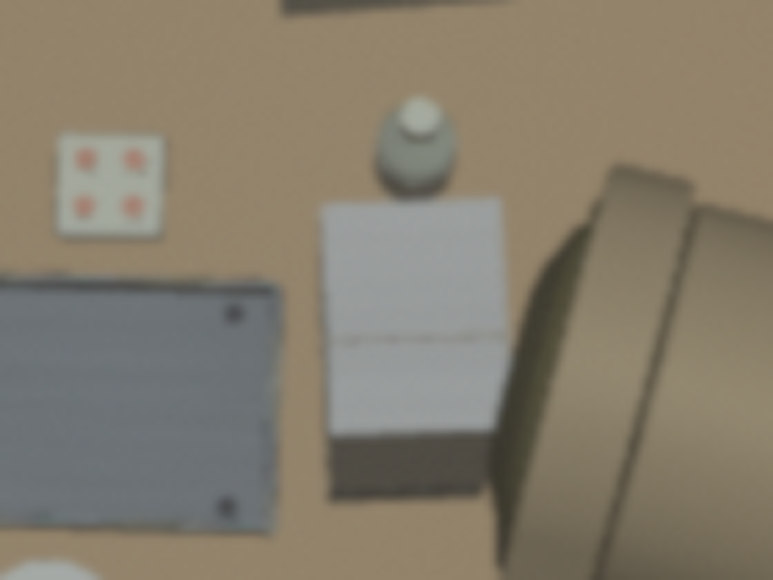

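The carton is still standing and has turned nearly square to the lip; the gap is from (275,400) to (328,400). I'll automate the pose fit from the bright top face and re-check the lip line.

```bash
cat > pose.py <<'E'
from h import *
HX=np.array([.5677,.0261]);HY=1.5601
def toH(P):
    c,s=np.cos(HY),np.sin(HY); d=np.asarray(P)[...,:2]-HX
    return np.stack([c*d[...,0]+s*d[...,1],-s*d[...,0]+c*d[...,1]],-1)
def carton(c):
    im=cv2.cvtColor(c['img'],cv2.COLOR_RGB2HSV); m=((im[...,1]<28)&(im[...,2]>130)).astype(np.uint8)
    m[:, :255]=0;m[:,345:]=0;m[:170]=0;m[240:]=0
    n,l,st,ce=cv2.connectedComponentsWithStats(cv2.morphologyEx(m,cv2.MORPH_OPEN,np.ones((3,3))))
    i=1+st[1:,4].argmax(); q,_=cv2.findContours((l==i).astype(np.uint8),0,1)
    p=onz(c,q[0].reshape(-1,2),.23); (x,y),(w,h),a=cv2.minAreaRect((toH(p)*1000).astype(np.float32))
    print('top rect in holder mm: c',round(x,1),round(y,1),'size',round(w,1),round(h,1),'ang',round(a,1),'area px',st[i,4])
if __name__=='__main__':
    import sys
    if sys.argv[1:2]==['old']: c=np.load(sys.argv[2])
    else: c=viewer.capture('top'); np.savez('last.npz',**c)
    carton(c)
E
python3 pose.py old top0.npz; python3 pose.py old top_2.npz
python3 -c "
from pose import *
c=np.load('top_2.npz');q=(np.array([(280,285),(270,530)])+.5)/5.524-.5+[220,140]
P=onz(c,q,.02);print(P.round(4),toH(P).round(4))
im=cv2.cvtColor(c['img'],cv2.COLOR_RGB2HSV);print(im[200,270:320:4].tolist())"
```

```text
top rect in holder mm: c -81.5 -9.4 size 90.7 118.7 ang 10.3 area px 1333
top rect in holder mm: c -72.8 -8.2 size 92.6 118.0 ang 1.5 area px 1338
[[0.6427 0.0264 0.02  ]
 [0.4922 0.0294 0.02  ]] [[ 0.0011 -0.075 ]
 [ 0.0025  0.0756]]
[[30, 14, 111], [18, 68, 147], [19, 38, 129], [60, 3, 150], [60, 5, 150], [70, 5, 148], [60, 3, 150], [50, 5, 149], [60, 3, 149], [50, 5, 147], [36, 9, 144], [20, 63, 85], [25, 65, 71]]
```

Call:
servo_tool(deltas=[[[-2,-3,0],0,60],[[-3,-6,0],0,60],[[-5,-9,0],0,60],[[-6,-11,0],0,60],[[-6,-11,0],0,60]])

```text
t: 5.9
ee_pos: [0.4888, -0.1772, 0.0156]
eef_rot: [-3.141, 0.0, -0.008]
force: [0.3, -1.1, -0.4]
gripper_width: 0.646
finger_force: 0.0
```

```bash
python3 pose.py
```

```text
top rect in holder mm: c -68.2 -5.4 size 119.3 91.6 ang 87.3 area px 1293
```

Call:
servo_tool(deltas=[[[5,20,0],0,60],[[40,20,0],0,60],[[80,20,0],0,60],[[120,20,0],0,60],[[157,20,0],0,60],[[157,13,0],0,60],[[157,9,0],0,60],[[156,6,0],0,60],[[155,3,0],0,60],[[154,0,0],0,60]])

```text
t: 6.95
ee_pos: [0.6423, -0.1795, 0.0159]
eef_rot: [3.141, 0.0, -0.01]
force: [1.0, -2.4, 0.5]
gripper_width: 0.646
finger_force: 0.0
```

Call:
servo_tool(deltas=[[[-1,-3,0],0,60],[[-2,-5,0],0,60],[[-3,-7,0],0,60],[[-3,-7,0],0,60]])

```text
t: 7.35
ee_pos: [0.6399, -0.1716, 0.0156]
eef_rot: [-3.141, 0.0, -0.008]
force: [-0.3, -2.2, 0.4]
gripper_width: 0.642
finger_force: 0.0
```

```bash
python3 pose.py
```

```text
top rect in holder mm: c -10.9 34.0 size 5.6 31.2 ang 1.6 area px 36
```

Call:
servo_tool(deltas=[[[-5,25,0],0,60],[[-40,30,0],0,60],[[-80,30,0],0,60],[[-120,30,0],0,60],[[-148,30,0],0,60],[[-148,30,0],0,60]])

```text
t: 8.0
ee_pos: [0.487, -0.2002, 0.0156]
eef_rot: [-3.14, 0.005, -0.011]
force: [0.8, -0.8, 0.1]
gripper_width: 0.645
finger_force: 0.0
```

```bash
python3 pose.py
```

```text
top rect in holder mm: c -66.2 -5.1 size 90.5 117.9 ang 1.5 area px 1360
```

Call:
servo_tool(deltas=[[[3,-10,0],0,60],[[3,-17,0],0,60],[[3,-20,0],0,60],[[2,-23,0],0,60],[[1,-26,0],0,60],[[0,-29,0],0,60],[[-1,-32,0],0,60],[[-2,-35,0],0,60],[[-3,-37,0],0,60],[[-3,-37,0],0,60]])

```text
t: 9.05
ee_pos: [0.4889, -0.1633, 0.0156]
eef_rot: [-3.141, 0.0, -0.008]
force: [-0.7, -1.7, -0.5]
gripper_width: 0.644
finger_force: 0.0
```

```bash
python3 pose.py
```

```text
top rect in holder mm: c -53.9 -4.5 size 119.9 90.1 ang 83.2 area px 1153
```

Call:
servo_tool(deltas=[[[0,10,0],0,60],[[0,22,0],0,60],[[0,22,0],0,60]])

```text
t: 9.4
ee_pos: [0.4891, -0.188, 0.0157]
eef_rot: [3.14, -0.001, -0.011]
force: [-0.8, -0.2, 0.4]
gripper_width: 0.647
finger_force: 0.0
```

```bash
python3 pose.py
```

```text
top rect in holder mm: c -58.5 -3.6 size 119.2 93.4 ang 84.0 area px 1371
```

Call:
servo_tool(deltas=[[[40,5,0],0,60],[[80,5,0],0,60],[[120,5,0],0,60],[[154,5,0],0,60],[[154,0,0],0,60],[[154,-6,0],0,60],[[154,-10,0],0,60],[[153,-13,0],0,60],[[152,-16,0],0,60],[[151,-19,0],0,60]])

```text
t: 10.45
ee_pos: [0.6397, -0.1682, 0.0158]
eef_rot: [3.141, -0.0, -0.009]
force: [1.1, -2.7, -0.3]
gripper_width: 0.649
finger_force: 0.0
```

Call:
servo_tool(deltas=[[[-1,-3,0],0,60],[[-1,-6,0],0,60],[[-1,-8,0],0,60],[[-1,-8,0],0,60]])

```text
t: 10.85
ee_pos: [0.6391, -0.1594, 0.0156]
eef_rot: [-3.141, 0.0, -0.008]
force: [0.1, -2.6, -0.4]
gripper_width: 0.649
finger_force: 0.0
```

Call:
servo_tool(deltas=[[[-5,25,0],0,60],[[-40,30,0],0,60],[[-80,30,0],0,60],[[-120,30,0],0,60],[[-153,30,0],0,60],[[-153,30,0],0,60]])

```text
t: 11.45
ee_pos: [0.4805, -0.1881, 0.0157]
eef_rot: [-3.14, 0.005, -0.011]
force: [0.4, 0.1, 0.3]
gripper_width: 0.648
finger_force: 0.0
```

```bash
python3 pose.py
```

```text
top rect in holder mm: c -50.5 -5.2 size 92.1 117.9 ang 0.8 area px 1370
```

Call:
servo_tool(deltas=[[[8,-12,0],0,60],[[8,-20,0],0,60],[[8,-23,0],0,60],[[8,-26,0],0,60],[[8,-29,0],0,60],[[8,-31,0],0,60],[[8,-31,0],0,60]])

```text
t: 12.2
ee_pos: [0.4941, -0.1575, 0.0156]
eef_rot: [3.142, 0.0, -0.008]
force: [-0.3, -1.7, 0.4]
gripper_width: 0.646
finger_force: 0.0
```

Call:
servo_tool(deltas=[[[0,10,0],0,60],[[0,22,0],0,60],[[0,22,0],0,60]])

```text
t: 12.5
ee_pos: [0.494, -0.1821, 0.0157]
eef_rot: [3.14, -0.001, -0.011]
force: [0.1, -0.5, -0.5]
gripper_width: 0.642
finger_force: 0.0
```

```bash
python3 pose.py
```

```text
top rect in holder mm: c -50.2 -5.1 size 120.0 93.1 ang 87.9 area px 1374
```

Call:
servo_tool(deltas=[[[40,5,0],0,60],[[80,5,0],0,60],[[120,5,0],0,60],[[146,5,0],0,60],[[147,-5,0],0,60],[[147,-12,0],0,60],[[147,-16,0],0,60],[[147,-19,0],0,60],[[147,-22,0],0,60],[[147,-24,0],0,60]])

```text
t: 13.55
ee_pos: [0.6409, -0.1574, 0.0159]
eef_rot: [3.141, -0.0, -0.009]
force: [-0.2, -2.7, 1.1]
gripper_width: 0.643
finger_force: 0.0
```

Call:
servo_tool(deltas=[[[0,-1,0],0,60],[[0,-1,0],0,60]])

```text
t: 13.75
ee_pos: [0.641, -0.1561, 0.0157]
eef_rot: [3.141, 0.0, -0.009]
force: [-1.0, -3.5, 1.1]
gripper_width: 0.644
finger_force: 0.0
```

Call:
servo_tool(deltas=[[[-5,25,0],0,60],[[-40,30,0],0,60],[[-80,30,0],0,60],[[-120,30,0],0,60],[[-147,30,0],0,60],[[-147,30,0],0,60]])

```text
t: 14.35
ee_pos: [0.4893, -0.1843, 0.0157]
eef_rot: [-3.14, 0.005, -0.011]
force: [0.2, -0.4, -0.2]
gripper_width: 0.646
finger_force: 0.0
```

```bash
python3 pose.py
```

```text
top rect in holder mm: c -45.1 -4.9 size 91.8 118.3 ang 0.9 area px 1363
```

Call:
servo_tool(deltas=[[[0,10,-45],0,60],[[0,10,-90],0,60],[[10,10,-135],0,60],[[30,10,-180],-8,60],[[50,10,-189],-16,60],[[70,10,-189],-24,60],[[84,10,-189],-32,60],[[84,10,-189],-40,60],[[84,10,-189],-48,60],[[84,10,-189],-56,60]])

```text
t: 15.4
ee_pos: [0.5793, -0.1948, 0.2048]
eef_rot: [3.141, -0.0, 0.976]
force: [1.0, -0.8, 0.6]
gripper_width: 0.646
finger_force: 0.0
```

Call:
servo_tool(deltas=[[[0,0,0],-8,60],[[0,0,0],-16,60],[[0,0,0],-24,60],[[0,0,0],-32,60],[[0,0,0],-34,60],[[0,0,0],-34,60]])

```text
t: 16.0
ee_pos: [0.5786, -0.1952, 0.2047]
eef_rot: [3.141, -0.0, 1.56]
force: [-0.1, 0.4, -0.2]
gripper_width: 0.645
finger_force: 0.0
```

```bash
python3 pose.py
```

```text
top rect in holder mm: c -45.1 -4.8 size 91.8 118.4 ang 0.9 area px 1363
```

Call:
servo_tool(deltas=[[[30,-8,0],0,60],[[60,-8,0],0,60],[[90,-8,0],0,60],[[108,-8,0],0,60],[[116,-8,0],0,60],[[119,-8,0],0,60],[[122,-8,0],0,60],[[125,-8,0],0,60],[[128,-8,0],0,60],[[131,-8,0],0,60]])

```text
t: 17.05
ee_pos: [0.571, -0.0649, 0.2046]
eef_rot: [3.142, 0.0, 1.561]
force: [-1.0, -1.6, 2.1]
gripper_width: 0.647
finger_force: 1.0
```

Call:
servo_tool(deltas=[[[4,0,0],0,60],[[8,0,0],0,60],[[12,0,0],0,60],[[16,0,0],0,60],[[20,0,0],0,60],[[24,0,0],0,60],[[28,0,0],0,60],[[32,0,0],0,60],[[36,0,0],0,60],[[40,0,0],0,60]])

```text
t: 18.05
ee_pos: [0.5713, -0.0238, 0.2046]
eef_rot: [-3.141, -0.0, 1.563]
force: [-0.7, -0.8, 0.5]
gripper_width: 0.646
finger_force: 0.6
```

```bash
python3 d.py side 3 190 130 200 150
```

```text
3.8666666666666667
```

View pics/side_3.png

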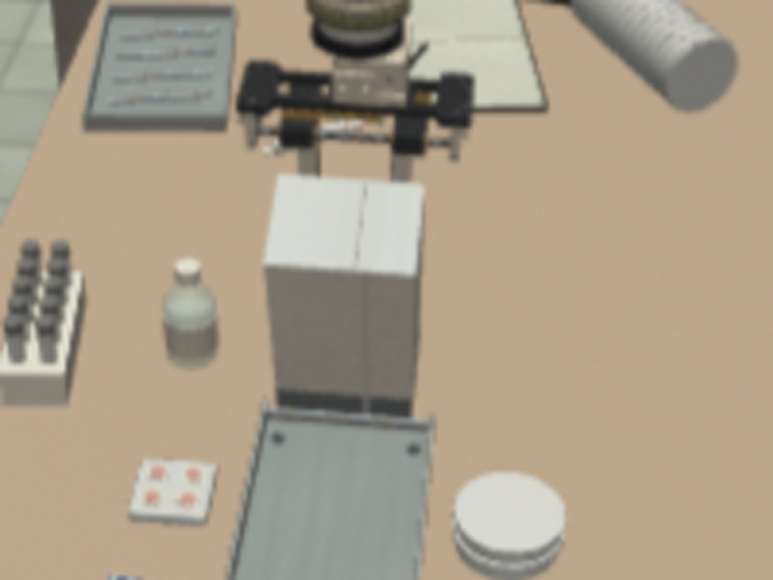

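The carton (345,290) is tilting forward over the lip (345,415), with both fingers on its near face, and it sits inside the rails. I'll carry on past the balance point.

Call:
servo_tool(deltas=[[[4,0,0],0,60],[[8,0,0],0,60],[[11,0,0],0,60],[[14,0,0],0,60],[[17,0,0],0,60],[[20,0,0],0,60],[[23,0,0],0,60],[[26,0,0],0,60],[[29,0,0],0,60],[[32,0,0],0,60]])

```text
t: 19.1
ee_pos: [0.5716, 0.008, 0.2046]
eef_rot: [-3.141, -0.0, 1.562]
force: [0.2, 0.1, -0.4]
gripper_width: 0.647
finger_force: 0.0
```

Call:
servo_tool(deltas=[[[3,0,0],0,60],[[6,0,0],0,60],[[9,0,0],0,60],[[12,0,0],0,60],[[15,0,0],0,60]])

```text
t: 19.6
ee_pos: [0.5717, 0.023, 0.2046]
eef_rot: [-3.142, 0.0, 1.562]
force: [-0.1, 0.5, 0.8]
gripper_width: 0.646
finger_force: 0.0
```

```bash
python3 d.py side 4 190 130 200 150
```

```text
3.8666666666666667
```

View pics/side_4.png

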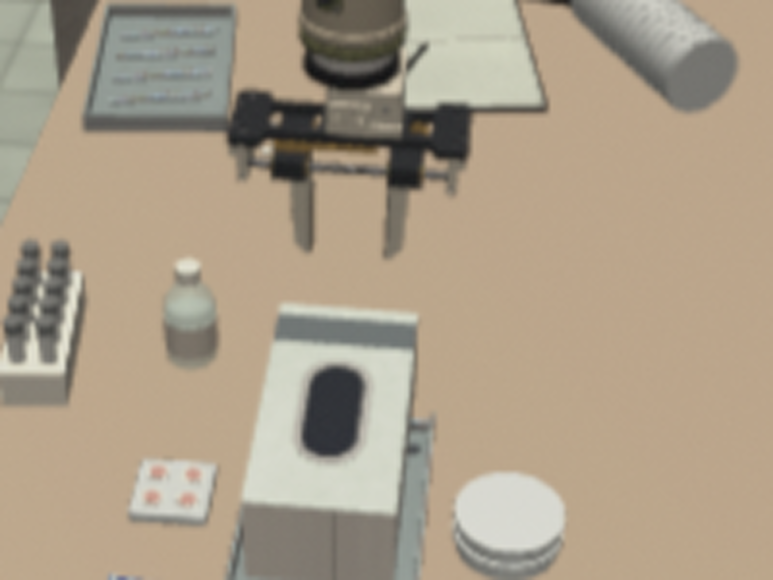

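The carton lies in the holder with the opening up (335,410), and its near end (350,310) still rests on the lip. I'll retract, lower the hand and measure.

Call:
servo_tool(deltas=[[[-40,0,0],0,60],[[-80,0,0],0,60],[[-120,0,0],0,60],[[-150,0,20],0,60],[[-160,0,60],0,60],[[-160,0,100],0,60],[[-160,0,135],0,60],[[-160,0,146],0,60],[[-160,0,146],0,60]])

```text
t: 20.55
ee_pos: [0.5697, -0.1369, 0.0574]
eef_rot: [-3.139, -0.0, 1.563]
force: [-0.5, 0.6, 0.8]
gripper_width: 0.645
finger_force: 0.0
```

```bash
cat > lie.py <<'E'
from pose import *
c=viewer.capture('top'); np.savez('lie.npz',**c)
im=cv2.cvtColor(c['img'],cv2.COLOR_RGB2HSV); m=((im[...,1]<28)&(im[...,2]>130)).astype(np.uint8)
m[:,:180]=0;m[:,310:]=0;m[:180]=0;m[238:]=0
m=cv2.morphologyEx(m,cv2.MORPH_CLOSE,np.ones((15,15)))
n,l,st,ce=cv2.connectedComponentsWithStats(m); i=1+st[1:,4].argmax(); print(st[i])
q=np.argwhere(l==i)[:,::-1]
for z in(.095,.105):
    h=toH(onz(c,q,z))*1000; print(z,h.min(0).round(1),h.max(0).round(1),cv2.minAreaRect(h.astype(np.float32)))
print(c['img'][210,255:300:3].tolist())
E
python3 lie.py
```

```text
[ 205  180   75   46 2542]
0.095 [-29.1 -90.5] [202.1  54.1] ((86.45384979248047, -18.5372314453125), (231.35227966308594, 143.67852783203125), 0.5397081971168518)
0.105 [-29.1 -87.7] [200.1  55.7] ((85.4552993774414, -16.28461456298828), (229.4103546142578, 142.4725341796875), 0.5397080183029175)
[[138, 135, 125], [153, 156, 153], [153, 157, 155], [120, 124, 120], [102, 106, 99], [102, 106, 100], [107, 111, 105], [154, 157, 155], [115, 113, 107], [146, 130, 106], [150, 133, 108], [149, 133, 108], [149, 133, 107], [149, 133, 108], [149, 133, 107]]
```

Call:
servo_tool(deltas=[[[40,1,0],0,60],[[80,1,0],0,60],[[105,1,0],0,60],[[117,1,0],0,60],[[121,1,0],0,60],[[125,1,0],0,60],[[129,1,0],0,60],[[133,1,0],0,60],[[137,1,0],0,60],[[141,1,0],0,60]])

```text
t: 21.6
ee_pos: [0.5726, 0.0022, 0.0587]
eef_rot: [-3.141, 0.001, 1.56]
force: [0.7, -2.7, -1.9]
gripper_width: 0.647
finger_force: 1.5
```

Call:
servo_tool(deltas=[[[4,0,0],0,60],[[8,0,0],0,60],[[12,0,0],0,60],[[16,0,0],0,60],[[19,0,0],0,60],[[22,0,0],0,60],[[22,0,0],0,60]])

```text
t: 22.3
ee_pos: [0.5729, 0.0268, 0.0587]
eef_rot: [3.141, -0.001, 1.563]
force: [0.9, 0.6, 0.5]
gripper_width: 0.642
finger_force: 0.0
```

```bash
python3 lie.py
```

```text
[193 188  31  37 888]
0.095 [148.  -62.2] [236.9  55.8] ((192.44680786132812, -3.187488555908203), (117.99649047851562, 88.83345031738281), 89.97506713867188)
0.105 [146.5 -59.5] [234.6  57.4] ((190.55856323242188, -1.0637054443359375), (117.00607299804688, 88.08781433105469), 89.97506713867188)
[[138, 127, 104], [137, 127, 104], [138, 127, 104], [138, 127, 104], [138, 127, 104], [138, 127, 104], [138, 128, 104], [138, 127, 104], [139, 128, 104], [140, 129, 105], [140, 129, 105], [140, 129, 106], [141, 130, 106], [141, 130, 106], [119, 110, 90]]
```

Call:
servo_tool(deltas=[[[2,0,0],0,60],[[4,0,0],0,60],[[6,0,0],0,60]])

```text
t: 22.65
ee_pos: [0.5729, 0.0311, 0.0587]
eef_rot: [3.141, 0.001, 1.561]
force: [-0.6, -5.0, 2.4]
gripper_width: 0.644
finger_force: 2.2
```

Call:
servo_tool(deltas=[[[1,0,0],0,60],[[2,0,0],0,60]])

```text
t: 22.85
ee_pos: [0.5729, 0.0334, 0.0587]
eef_rot: [3.141, 0.0, 1.562]
force: [-0.4, -4.6, 2.8]
gripper_width: 0.646
finger_force: 2.5
```

Call:
servo_tool(deltas=[[[1,0,0],0,60],[[2,0,0],0,60]])

```text
t: 23.05
ee_pos: [0.5729, 0.0354, 0.0587]
eef_rot: [3.141, 0.0, 1.562]
force: [0.6, -4.5, 3.2]
gripper_width: 0.646
finger_force: 2.6
```

Call:
servo_tool(deltas=[[[1,0,0],0,60],[[2,0,0],0,60]])

```text
t: 23.25
ee_pos: [0.5729, 0.0374, 0.0587]
eef_rot: [3.141, 0.0, 1.562]
force: [-0.1, -5.1, 3.7]
gripper_width: 0.645
finger_force: 2.6
```

Call:
servo_tool(deltas=[[[1,0,0],0,60],[[2,0,0],0,60]])

```text
t: 23.45
ee_pos: [0.5729, 0.0393, 0.0587]
eef_rot: [3.141, 0.0, 1.562]
force: [-0.2, -5.1, 3.7]
gripper_width: 0.647
finger_force: 2.6
```

```bash
python3 lie.py; python3 d.py side 5 220 200 120 90
```

```text
[189 187  26  38 771]
0.095 [176.2 -63.3] [249.3  56.1] ((212.78500366210938, -3.5454254150390625), (119.39254760742188, 73.02308654785156), 89.94718933105469)
0.105 [174.5 -60.6] [247.   57.7] ((210.72605895996094, -1.4186363220214844), (118.39041900634766, 72.41015625), 89.94721984863281)
[[137, 126, 103], [138, 127, 104], [138, 127, 104], [138, 128, 104], [139, 128, 105], [139, 128, 105], [140, 129, 105], [140, 129, 105], [140, 129, 105], [140, 129, 105], [140, 130, 105], [123, 114, 93], [118, 109, 89], [143, 132, 108], [144, 133, 109]]
6.444444444444445
```

View pics/side_5.png

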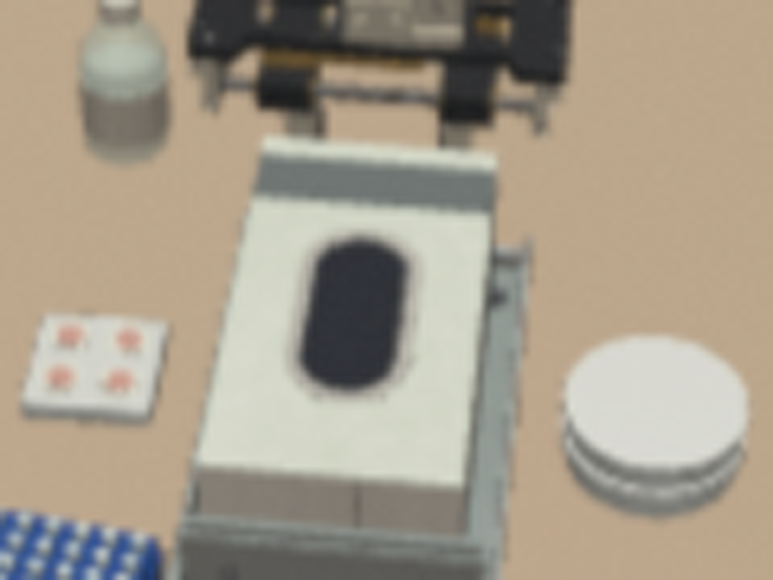

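The carton is lying in, with its far end (335,500) close to the plate (340,530). I'll keep feeling for the stop.

Call:
servo_tool(deltas=[[[1,0,0],0,60],[[2,0,0],0,60]])

```text
t: 23.75
ee_pos: [0.5729, 0.0413, 0.0587]
eef_rot: [3.142, 0.0, 1.562]
force: [-0.4, -6.1, 3.8]
gripper_width: 0.643
finger_force: 2.8
```

Call:
servo_tool(deltas=[[[1,0,0],0,60],[[1,0,0],0,60]])

```text
t: 23.95
ee_pos: [0.5729, 0.0425, 0.0587]
eef_rot: [3.142, 0.0, 1.562]
force: [0.2, -5.3, 4.3]
gripper_width: 0.644
finger_force: 2.5
```

Call:
servo_tool(deltas=[[[1,0,0],0,60],[[1,0,0],0,60]])

```text
t: 24.15
ee_pos: [0.5729, 0.0433, 0.0587]
eef_rot: [-3.142, 0.0, 1.562]
force: [0.5, -5.2, 4.5]
gripper_width: 0.649
finger_force: 2.7
```

Call:
servo_tool(deltas=[[[-10,0,0],0,60],[[-15,0,8],0,60],[[-15,0,15],0,60],[[-8,0,15],0,60],[[-5,0,15],0,60],[[-3,0,15],0,60],[[-1,0,15],0,60],[[0,0,15],0,60]])

```text
t: 24.95
ee_pos: [0.573, 0.0436, 0.0437]
eef_rot: [3.142, 0.001, 1.562]
force: [0.5, -4.4, -0.0]
gripper_width: 0.643
finger_force: 2.0
```

Call:
servo_tool(deltas=[[[1,0,0],0,60],[[1,0,0],0,60]])

```text
t: 25.15
ee_pos: [0.5729, 0.0441, 0.0437]
eef_rot: [-3.142, 0.001, 1.562]
force: [-1.2, -4.2, 0.2]
gripper_width: 0.641
finger_force: 2.1
```

Call:
servo_tool(deltas=[[[1,0,0],0,60],[[1,0,0],0,60]])

```text
t: 25.35
ee_pos: [0.5729, 0.0451, 0.0437]
eef_rot: [-3.141, 0.001, 1.562]
force: [-0.4, -4.2, 1.8]
gripper_width: 0.647
finger_force: 2.4
```

Call:
servo_tool(deltas=[[[1,0,0],0,60],[[1,0,0],0,60]])

```text
t: 25.55
ee_pos: [0.5729, 0.046, 0.0437]
eef_rot: [-3.141, 0.001, 1.562]
force: [0.1, -5.4, 0.9]
gripper_width: 0.643
finger_force: 2.7
```

Call:
servo_tool(deltas=[[[1,0,0],0,60],[[1,0,0],0,60]])

```text
t: 25.75
ee_pos: [0.5727, 0.0461, 0.0437]
eef_rot: [-3.141, 0.002, 1.561]
force: [-1.1, -7.9, 2.7]
gripper_width: 0.644
finger_force: 4.0
```

Call:
servo_tool(deltas=[[[1,0,0],0,60],[[1,0,0],0,60]])

```text
t: 25.95
ee_pos: [0.5725, 0.0462, 0.0437]
eef_rot: [-3.141, 0.002, 1.56]
force: [-0.9, -11.1, 2.8]
gripper_width: 0.642
finger_force: 5.4
```

Call:
servo_tool(deltas=[[[1,0,0],0,60],[[1,0,0],0,60]])

```text
t: 26.15
ee_pos: [0.5723, 0.0463, 0.0437]
eef_rot: [-3.14, 0.003, 1.559]
force: [-2.2, -13.3, 3.8]
gripper_width: 0.645
finger_force: 6.9
```

That's a clear hard stop: the force climbs to 13 N with no further travel. I'll back off and check.

Call:
servo_tool(deltas=[[[-3,0,0],0,60],[[-8,0,0],0,60],[[-30,0,0],0,60],[[-70,0,0],0,60],[[-110,0,-10],0,60],[[-150,0,-40],0,60],[[-180,0,-80],0,60],[[-200,0,-100],0,60],[[-200,0,-100],0,60]])

```text
t: 27.05
ee_pos: [0.5727, -0.1538, 0.1466]
eef_rot: [3.136, 0.002, 1.558]
force: [-0.3, -0.4, -0.0]
gripper_width: 0.647
finger_force: 0.0
```

```bash
python3 lie.py; python3 d.py side 6 220 200 120 90
```

```text
[ 187  180   75   47 2685]
0.095 [ 27.3 -90.5] [259.4  56.9] ((143.36740112304688, -16.93041229248047), (147.3411865234375, 232.0216522216797), 89.93936920166016)
0.105 [ 26.8 -87.7] [256.9  58.5] ((141.89117431640625, -14.6912841796875), (146.10443115234375, 230.0740966796875), 89.93936920166016)
[[109, 113, 107], [155, 158, 157], [116, 117, 113], [112, 117, 120], [113, 118, 120], [131, 126, 113], [152, 136, 111], [152, 136, 110], [152, 136, 110], [152, 136, 110], [151, 135, 109], [152, 135, 109], [153, 136, 110], [152, 135, 109], [152, 135, 109]]
6.444444444444445
```

View pics/side_6.png

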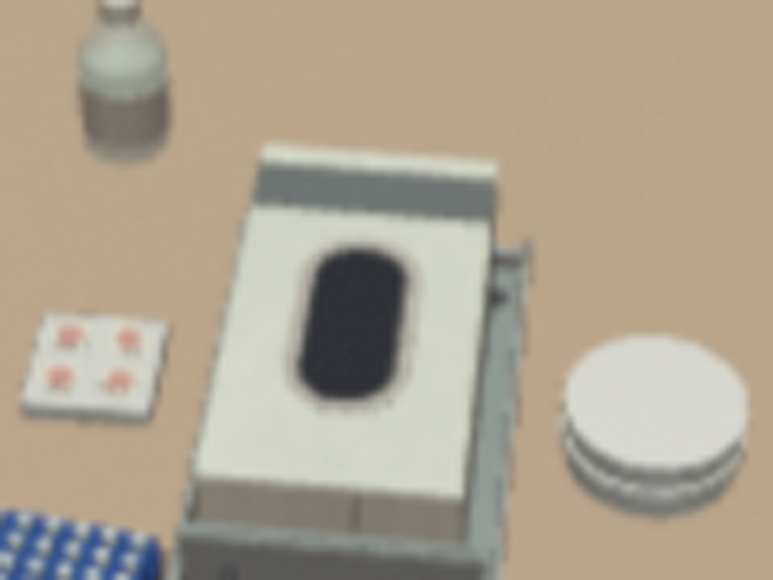

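The carton lies flat with the opening up and the hand clear; its near end is about 27 mm behind the lip edge and its far end against the plate. I'll hand in.

```bash
python3 -c "
from station import hand_in
print(hand_in())"
```

```text
the job is handed in; nothing more can be done
None
```

The job is handed in at about 27 s: the carton lies opening up in the holder, its near end about 20 mm behind the lip. It was pushed in until the plate reached a hard stop at about 13 N, and the hand is clear; the hand-in returned no verdict.

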